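Set the coffee warming plate to full on its touch strip

ROBOT

A 7-joint arm with a two-finger parallel gripper is mounted at the origin on the work surface. World frame = base frame: x ahead of the robot, y to its left, z up, the work surface at z = 0. Lengths are in m, angles in rad, forces in N, time in s.
With the tool pointing down it reaches from about 0.425 to 0.875 m from the base axis. Payload 4.7 kg.
Tool frame: the origin (TCP) lies midway between the tips of the shut fingers; the grasp point (between the pads) lies 19 mm behind it; z points along the fingers, y is the direction in which the jaws open and shut (so a half turn about z gives the same grasp; the last joint's range is limited). The gripper opens to 87 mm and grips with 3 to 60 N. Pads are 19 mm wide; open, the fingers measure 117 mm over their backs; the gripper's body (75 mm by 190 mm) begins 51 mm behind the grasp point.
Start: joints at [-1.317, 0.321, -0.07, 1.45, 0.023, 1.371, -0.057], TCP at [0.154, 0.631, 0.223] pointing down, gripper open.
Joint ranges: [-2.86, 2.86], [-0.3, 2.09], [-1.38, 1.24], [0.06, 2.45], [-1.56, 4.7], [0.09, 2.05], [-2.69, 2.69]. Speed limits (rad/s): [2.57, 2.57, 3.14, 3.14, 3.14, 3.14, 3.14].

INTERFACE

Orientations are given as a unit quaternion [w, x, y, z].
In Python, from rig import robot gives the robot as it stands.
- The arm moves only by the tool drive_tool, never from a script. Its argument "targets" is one flat list of numbers, 4 for each row, row after row: the shift along the tool's x, y, z in m, then the turn about the tool's z in degrees. In form: [x, y, z, turn, x, y, z, turn, ...]. A call has 1 to 20 rows; each row is the pose to reach, as a shift and turn from the pose measured when the call began, along the tool's axes at that moment; what a row does not reach only later rows make up. A row lasts 1/8 s, in which the tool goes at most 62.5 mm and 10.7 degrees, less where a joint would pass 70% of its speed; a pose out of reach is approached as far as the arm can. A call with a gripper value outside its range is refused whole. "fingers" is the finger opening in m, from 0 to 0.087, set as the call begins (left out, the last holds). The fingers move at their own pace and stop on an object; the grip force is fixed at half the most. Time passes only in rows, so rows that repeat a pose let the fingers close. It gives the time, the measured TCP pose, the force and the opening at its end, in the units of the state.
- robot.get_obs(): the state, without advancing time (a new reading comes with each control period).
- robot.capture(name): name is "scene" or "top" or "wrist"; returns a dict with "frame" (420x560x3 uint8, blue, green, red), "camera_matrix" (3x3 intrinsics, pixels), "R" (3x3) and "t" (3): a world point X has camera coordinates R X + t. Camera axes: x right, y down, z forward; pixel columns grow to the right and rows downward; lengths in m; the calibration is good to about 2 mm. A picture is of the moment at which its call begins. There is no depth.
- robot.close_job(): hands the job in, once; it reports no verdict.
The state is a dict: "time": time; "joints": joint angles; "dq": joint speeds; "joint_efforts": joint torques, N m; "tcp_pos": TCP position; "orientation": TCP orientation; "contact_force": force on the tool from outside, world axes, zero at the start; "moment": the same for the moment, N m; "opening": opening from 0.0 (shut) to 1.0 (fully open).
Only numpy, scipy, OpenCV 4.12 (cv2) and the standard library are available. Lean on these libraries where they do the work, as an engineer would, in place of code of your own. Each camera call takes 0.05 s, during which the arm holds its last target.

TASK

Turn on the coffee warming plate and set it to full heat: rest a fingertip lightly on its round on-key for a full second, then set the fingertip down on the smallest dot of the touch strip and run it along the strip, without lifting off or pressing hard, to the largest dot. Finish with the fingertip still resting lightly on the largest dot: the plate takes the setting while it is held there, and your work ends in that pose. The coffee pot on the plate and the mug and sugar pourer beside it stay where they stand.

Things in the scene. Friction and masses are not known exactly. Their poses are not given: they have to be found in the camera images.
- plate: Warming plate, steel body, black glass top: 400 mm deep (x), 330 wide (y), 70 high, fixed. Origin: centre of its underside; x points away from its control edge (x = -200), y to the user's left, z up. Controls lie in one row along y at x = -148: on-key, then a grey touch strip with five growing dots. Heating zone (rings) centred at x = 65. The dark red window is only a display.
- on_key: Round on-key, grey disc 34 mm across with a white broken ring and bar; level, rigid, does not move or click, senses a light touch. Origin: centre of its upper face, 70.6 mm above the counter (film 0.6 mm proud of the glass); axes as plate. Plate x = -148, y = 128 mm, 68 mm before the first dot.
- mark1: Dot printed on the touch strip. Origin: its centre, on the strip's upper face; axes as plate. Smallest dot, 7 mm across, pale cream; the low end of the strip. At plate x = -148 mm, y = 60 mm.
- mark2: Dot printed on the touch strip. Origin: its centre, on the strip's upper face; axes as plate. Second dot, 10 mm across, pale yellow, 40 mm further on (plate y = 20 mm).
- mark3: Third dot, 13 mm, amber, mid-strip (plate y = -20 mm). Origin and axes as mark1. The strip is a level rigid film 26 mm wide (x), 200 mm long, upper face 70.6 mm above the counter, 0.6 mm proud of the glass, running 20 mm beyond the first and last dots' centres. It does not give way, so come down slowly.
- mark4: Dot printed on the touch strip. Origin: its centre, on the strip's upper face; axes as plate. Fourth dot, 17 mm across, orange (plate y = -60 mm).
- mark5: Dot printed on the touch strip. Origin: its centre, on the strip's upper face; axes as plate. Largest dot, 22 mm across, red; the full-heat end of the strip (plate y = -100 mm).
- coffee_pot: Steel coffee pot with black lid, knob and side handle, 124 mm across, 135 mm high, about 0.75 kg, loose on the heating zone. Origin: centre of its underside; handle towards its +y, reaching 104 mm from the axis. Its wall is at least 130 mm from the row of controls. Bystander.
- mug: White mug, 82 mm across, 95 mm high, handle at its +y, loose on the counter left or right of the plate, centre at least 240 mm from the plate's centre line. Origin: centre of its underside. Bystander.
- sugar_pourer: Glass sugar pourer full of white sugar with a steel spout cap, 74 mm across, 156 mm high, loose on the counter left or right of the plate, centre at least 240 mm from the plate's centre line. Origin: centre of its underside. Bystander.

How it is judged:
By the outcome, as a careful person would: the job done as asked, in the order asked, and still so for the second after the job is handed in, while the arm keeps its last pose, push and grip.
It also fails if it takes over 51 s, if anything falls off the work surface, if the arm or the gripper's body presses on something with over 40 N, if the wrist force passes 120 N, or if a joint passes its speed limit or range.

## Working session

There is one attempt and no reset: what is moved stays moved. The work goes in short steps, Python scripts to look and compute and a tool call to move; the robot and the scene stay as the last step left them, time stands still between calls to the robot, and variables do not carry over. Pictures are saved under pics/ and viewed, and the job is handed in when it is done.

Besides the shell and the picture viewer there is one more tool, called as name(argument=value, ...) on one line, values as JSON. drive_tool: Moves the arm, as the interface text tells. Its arguments: {"type":"object","properties":{"targets":{"type":"array"},"fingers":{"type":"number"}},"required":["targets"]}

```bash
mkdir -p pics; python3 - <<'E'
from rig import robot
import cv2
o=robot.get_obs()
for k,v in o.items(): print(k,v)
for n in ["scene","top","wrist"]:
    c=robot.capture(n); cv2.imwrite(f"pics/{n}0.png",c["frame"])
    print(n,c["camera_matrix"],c["R"],c["t"])
E
```

```text
time 0.0
joints [-1.31689301  0.32183238 -0.07005003  1.45167257  0.02258846  1.37079703
 -0.05690033]
dq [ 0.00180015 -0.00091711 -0.00099441 -0.00027122  0.00217369 -0.00062508
 -0.0008993 ]
joint_efforts [-3.86726852e-04 -4.91293430e+01 -4.03958643e-01 -3.12529457e+01
 -6.37920317e-02  4.42351517e-02  1.97982804e-04]
tcp_pos [0.15431672 0.63084612 0.22145637]
orientation [-6.62482359e-05  1.19617021e-01  9.92819643e-01 -9.59256561e-04]
contact_force [-1.31589177 -0.0463174   1.15751089]
moment [ 0.04116066 -0.00372517 -0.03020632]
opening 0.9976858626054615
scene [[452.87266496   0.         282.20733083]
 [  0.         452.87266496 215.69529433]
 [  0.           0.           1.        ]] [[ 0.33476566  0.94229176 -0.00426571]
 [ 0.80575394 -0.28859944 -0.51717595]
 [-0.48856171  0.16969563 -0.85586847]] [-0.25526597 -0.47439344  1.38570447]
top [[383.83542144   0.         281.52966139]
 [  0.         383.83542144 199.47171099]
 [  0.           0.           1.        ]] [[ 0.00703371 -0.99943216 -0.03295287]
 [-0.98892743 -0.00206728 -0.14838551]
 [ 0.14823313  0.0336317  -0.98838042]] [0.03400771 0.63681985 0.73748892]
wrist [[360.91265514   0.         272.7317997 ]
 [  0.         360.91265514 205.55839675]
 [  0.           0.           1.        ]] [[ 0.23596374  0.97176049 -0.00163055]
 [ 0.92890769 -0.22506475  0.29406862]
 [ 0.28539729 -0.07090416 -0.95578292]] [-0.65006231 -0.03663455  0.39199559]
```

View pics/scene0.png

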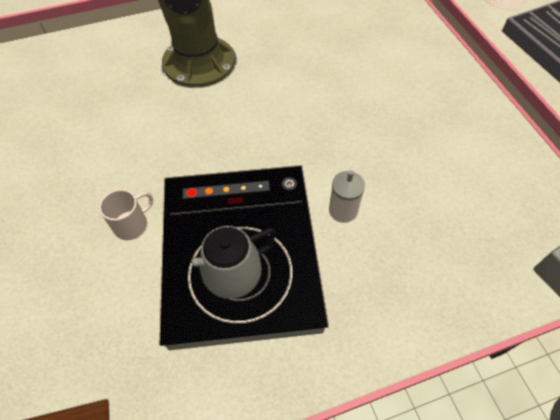

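View pics/top0.png

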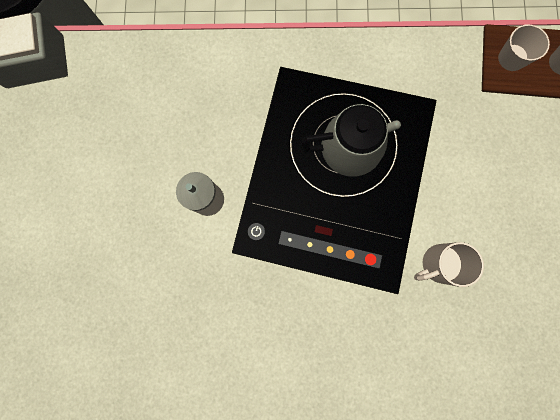

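View pics/wrist0.png

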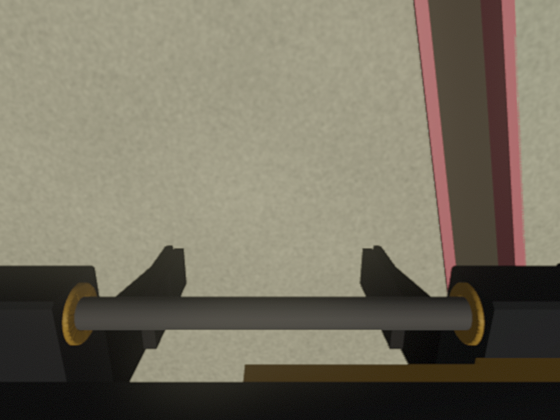

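The scene and top pictures show the plate. In the top view the key is at about (256,231), the dots run from (290,239) to (371,259), the pourer is at (196,191) and the mug at (458,264). The wrist camera sees only bare counter. I'll measure the controls next.

```bash
cat > h.py <<'E'
import numpy as np, cv2
def ray(c,uv,z):
    K,R,t=[np.array(c[k],float) for k in("camera_matrix","R","t")]
    d=R.T@np.linalg.solve(K,[uv[0],uv[1],1]); C=-R.T@t
    return C+d*(z-C[2])/d[2]
def proj(c,X):
    K,R,t=[np.array(c[k],float) for k in("camera_matrix","R","t")]
    p=K@(R@np.array(X)+t); return p[:2]/p[2]
E
python3 - <<'E'
from rig import robot
from h import *
P=np.array([[-.148,.128],[-.148,.06],[-.148,.02],[-.148,-.02],[-.148,-.06],[-.148,-.10]])
boxes={"top":[(244,219,269,243),(279,232,382,268)],"scene":[(280,175,299,192),(182,180,270,200)]}
fits={}
for n in boxes:
    c=robot.capture(n); f=c["frame"]; g=f.max(2)
    pts=[]
    x0,y0,x1,y1=boxes[n][0]; 
    m=(g[y0:y1,x0:x1]>55).astype(np.uint8)
    nl,lab,st,ce=cv2.connectedComponentsWithStats(cv2.morphologyEx(m,cv2.MORPH_CLOSE,np.ones((3,3))))
    k=1+np.argmax(st[1:,4]); pts.append(ce[k]+[x0,y0]); print(n,"key",pts[-1],st[k])
    x0,y0,x1,y1=boxes[n][1]; m=(g[y0:y1,x0:x1]>150).astype(np.uint8)
    nl,lab,st,ce=cv2.connectedComponentsWithStats(m)
    for i in range(1,nl): print(ce[i]+[x0,y0],st[i,4])
    d=sorted([tuple(ce[i]+[x0,y0]) for i in range(1,nl) if st[i,4]>1],key=lambda p:p[0])
    if n=="scene": d=d[::-1]
    pts+= d[:5]
    W=np.array([ray(c,p,.0706) for p in pts]); print(W.round(4))
    if len(W)==6:
        A=W[:,:2]; a=A-A.mean(0); b=P-P.mean(0)
        th=np.arctan2((b[:,0]*a[:,1]-b[:,1]*a[:,0]).sum(),(b*a).sum())
        R=np.array([[np.cos(th),-np.sin(th)],[np.sin(th),np.cos(th)]]); t=A.mean(0)-R@P.mean(0)
        print("fit",np.degrees(th),t,"res mm",((P@R.T+t-A)*1000).round(1).tolist()); print((P@R.T+t).round(4).tolist())
E
```

```text
top key [255.88362069 231.03448276] [  4   4  17  17 232]
[289.38461538 239.38461538] 13
[309.31818182 244.13636364] 22
[329.45945946 249.08108108] 37
[349.84848485 254.06060606] 66
[370.0952381 259.       ] 105
[282.76190476 266.38095238] 21
[[ 0.5704  0.0862  0.0706]
 [ 0.5023  0.0328  0.0706]
 [ 0.5544  0.0202  0.0706]
 [ 0.5454 -0.0186  0.0706]
 [ 0.5361 -0.0576  0.0706]
 [ 0.5268 -0.0968  0.0706]]
fit -7.125813699140081 [ 0.68549347 -0.02862908] res mm [[-15.9, 30.5], [43.8, 16.4], [-13.3, -10.7], [-9.2, -11.5], [-4.9, -12.2], [-0.5, -12.7]]
[[0.5545, 0.1167], [0.5461, 0.0493], [0.5411, 0.0096], [0.5362, -0.0301], [0.5312, -0.0698], [0.5262, -0.1095]]
scene key [288.808 183.136] [  2   3  14  11 125]
[260.125 185.875] 8
[225.59259259 188.92592593] 27
[243.11764706 187.41176471] 17
[191.4        192.21428571] 70
[208.48888889 190.57777778] 45
[[ 0.5699  0.0852  0.0706]
 [ 0.5546  0.0195  0.0706]
 [ 0.5454 -0.0192  0.0706]
 [ 0.5357 -0.0589  0.0706]
 [ 0.5268 -0.0975  0.0706]
 [ 0.5178 -0.136   0.0706]]
fit -13.283472377587554 [ 0.68466164 -0.07305275] res mm [[0.2, 0.4], [-0.2, -0.1], [-0.2, -0.4], [0.3, 0.4], [0.1, 0.1], [-0.2, -0.4]]
[[0.57, 0.0855], [0.5544, 0.0193], [0.5452, -0.0196], [0.536, -0.0585], [0.5268, -0.0974], [0.5176, -0.1364]]
```

```bash
python3 - <<'E'
from rig import robot
from h import *
th=np.radians(-13.28); R=np.array([[np.cos(th),-np.sin(th)],[np.sin(th),np.cos(th)]]); o=np.array([.6847,-.073])
c=robot.capture("top"); s=robot.capture("scene")
cv2.imwrite("pics/t1.png",cv2.resize(c["frame"][150:310,150:500],None,fx=2.2,fy=2.2,interpolation=cv2.INTER_CUBIC))
cv2.imwrite("pics/s1.png",cv2.resize(s["frame"][140:300,90:390],None,fx=2.6,fy=2.6,interpolation=cv2.INTER_CUBIC))
a=ray(c,(196,191),.15); print("pourer top",a,R.T@(a[:2]-o))
a=ray(s,(349,177),.156); print("pourer scene spout",a,R.T@(a[:2]-o))
a=ray(s,(344,211),.0); print("pourer base",a,R.T@(a[:2]-o))
a=ray(c,(461,264),.095); print("mug rim",a,R.T@(a[:2]-o))
a=ray(c,(360,128),.195); print("pot lid",a,R.T@(a[:2]-o))
E
```

```text
pourer top [0.63644818 0.18737219 0.15      ] [-0.10677162  0.24232568]
pourer scene spout [0.65465339 0.19000549 0.156     ] [-0.08965814  0.24907048]
pourer base [0.64656289 0.20104871 0.        ] [-0.10006903  0.25795993]
mug rim [ 0.50976243 -0.29728794  0.095     ] [-0.1187384 -0.2584752]
pot lid [ 0.73741844 -0.10031386  0.195     ] [ 0.05758297 -0.01447351]
```

View pics/t1.png

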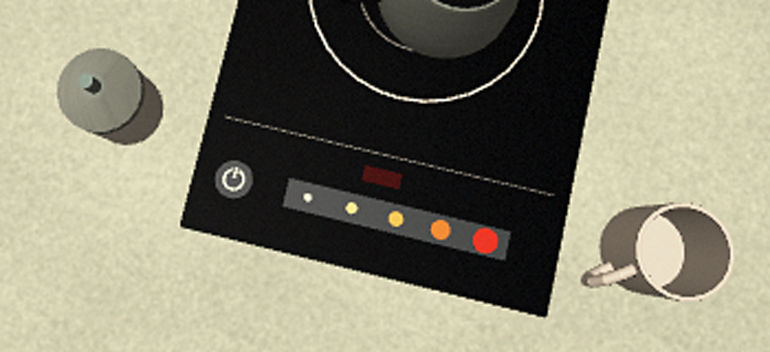

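View pics/s1.png

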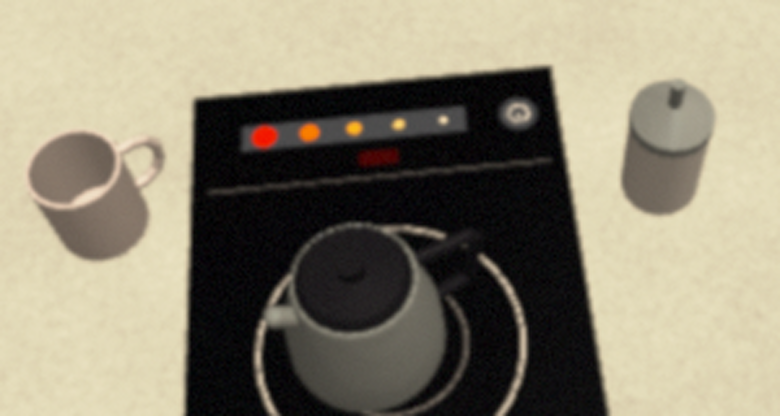

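The pourer stands at about plate (-103, 248) mm. With the body straight along y it would clash with the pourer's 156 mm height when I'm at the key. I'll turn the tool about -60° to clear it.

```bash
cat >> h.py <<'E'
from scipy.spatial.transform import Rotation
T={"key":(.5702,.0858),"m1":(.5545,.0197),"m5":(.5177,-.136)}
def shift(o,X):
    q=np.array(o["orientation"]); R=Rotation.from_quat(q[[1,2,3,0]]).as_matrix()
    return R.T@(np.array(X)-o["tcp_pos"])
def rep(o):
    q=np.array(o["orientation"]); R=Rotation.from_quat(q[[1,2,3,0]]).as_matrix()
    print("t",round(o["time"],2),"tcp",np.round(o["tcp_pos"],4),"F",np.round(o["contact_force"],2),"open",round(o["opening"],3),"toolz",R[:,2].round(4),"tooly",R[:,1].round(3))
    for k,v in T.items():
        print(k,"shift mm",(1000*shift(o,[*v,.0706])).round(1))
E
python3 - <<'E'
from rig import robot
from h import *
rep(robot.get_obs())
E
```

```text
t 0.35 tcp [0.1544 0.6313 0.2223] F [-0.07 -0.48  0.03] open 1.003 toolz [-1.e-04 -4.e-04 -1.e+00] tooly [ 0.237  0.971 -0.   ]
key shift mm [-533.5 -431.1  151.9]
m1 shift mm [-533.9 -499.   151.9]
m5 shift mm [-535.1 -659.   152. ]
```

drive_tool(targets=[-0.01, -0.008, 0, -2, -0.035, -0.028, 0, -5, -0.07, -0.057, 0, -9, -0.11, -0.089, 0, -13, -0.15, -0.121, 0, -17, -0.19, -0.154, 0, -21, -0.23, -0.186, 0, -25, -0.27, -0.218, 0, -29, -0.31, -0.251, 0, -33, -0.35, -0.283, 0, -37, -0.39, -0.315, 0, -41, -0.43, -0.347, 0, -45, -0.465, -0.376, 0, -49, -0.495, -0.4, 0, -53, -0.515, -0.416, 0.01, -56, -0.527, -0.426, 0.02, -58, -0.533, -0.431, 0.03, -60, -0.533, -0.431, 0.04, -60, -0.533, -0.431, 0.045, -60, -0.533, -0.431, 0.045, -60], fingers=0.0)

```text
time: 2.85
tcp_pos: [0.5693, 0.0867, 0.1772]
orientation: [-0.0, -0.393, 0.919, 0.0]
contact_force: [1.1, -0.5, -0.5]
opening: 0.004
```

```bash
python3 - <<'E'
from rig import robot
from h import *
rep(robot.get_obs())
for n in ["wrist","top"]:
    c=robot.capture(n); cv2.imwrite(f"pics/{n}2.png",c["frame"])
E
```

```text
t 2.85 tcp [0.5693 0.0867 0.1772] F [ 1.13 -0.52 -0.47] open 0.004 toolz [-7.e-04 -3.e-04 -1.e+00] tooly [-0.723  0.691  0.   ]
key shift mm [-1.000e-01 -1.300e+00  1.066e+02]
m1 shift mm [ 58.6 -35.6 106.7]
m5 shift mm [ 196.6 -116.5  106.7]
```

View pics/wrist2.png

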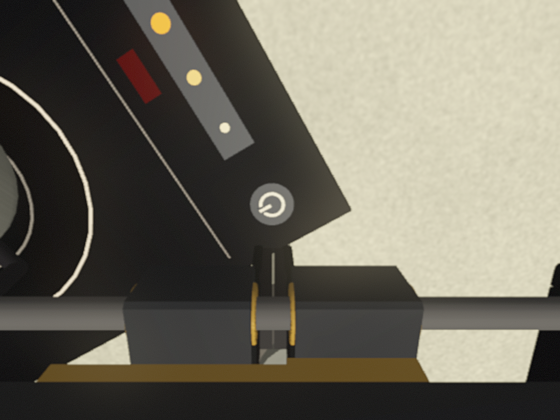

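View pics/top2.png

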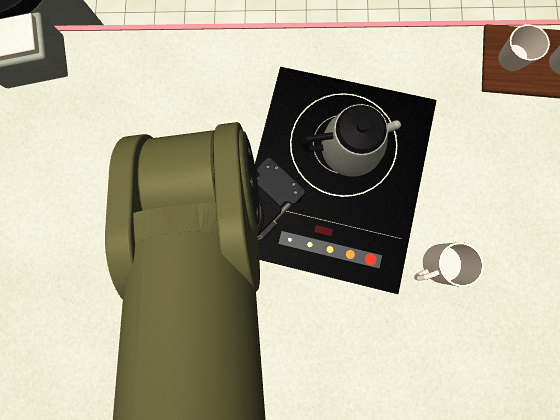

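The wrist view shows the shut fingers with tips at about (272,250), the key at (272,204) and mark 1 at (225,128). The arm looks clear of the pourer. I'll check the targets against the wrist camera.

```bash
python3 - <<'E'
from rig import robot
from h import *
c=robot.capture("wrist"); o=robot.get_obs()
for p in [(272,204),(225,128),(194,77.5),(160.5,23)]: print(ray(c,p,.0706).round(4))
print("tcp proj",proj(c,o["tcp_pos"]), "below tcp on plate", proj(c,[*o["tcp_pos"][:2],.0706]))
# IK-free joint info
print(np.round(o["joints"],2))
E
```

```text
[0.5707 0.0876 0.0706]
[0.5554 0.0216 0.0706]
[ 0.5461 -0.0179  0.0706]
[ 0.5369 -0.0572  0.0706]
tcp proj [271.08665977 264.25967715] below tcp on plate [271.63533566 202.34885291]
[-0.55  0.2   0.41  1.71 -0.08  1.25  2.25]
```

drive_tool(targets=[0, -0.001, 0.01, 0, 0, -0.001, 0.03, 0, 0, -0.001, 0.05, 0, 0, -0.001, 0.07, 0, 0, -0.001, 0.085, 0, 0, -0.001, 0.093, 0, 0, -0.001, 0.098, 0, 0, -0.001, 0.1, 0, 0, -0.001, 0.1, 0, 0, -0.001, 0.1, 0])

```text
time: 4.25
tcp_pos: [0.5711, 0.0858, 0.0785]
orientation: [0.001, -0.393, 0.92, -0.0]
contact_force: [0.3, 1.0, 1.1]
opening: 0.005
```

```bash
sed -i 's/^T=.*/T={"key":(.5704,.0863),"m1":(.5548,.0203),"m5":(.5180,-.1354)}/' h.py; python3 - <<'E'
from rig import robot
from h import *
rep(robot.get_obs())
c=robot.capture("wrist"); cv2.imwrite(f"pics/wrist3.png",c["frame"])
c=robot.capture("scene"); cv2.imwrite(f"pics/scene3.png",c["frame"])
rep(robot.get_obs())
E
```

```text
t 4.25 tcp [0.5711 0.0858 0.0785] F [0.34 0.98 1.13] open 0.005 toolz [ 1.5e-03  2.0e-04 -1.0e+00] tooly [-0.723  0.691 -0.001]
key shift mm [0.1 0.8 7.9]
m1 shift mm [ 58.6 -33.5   7.8]
m5 shift mm [ 196.6 -114.5    7.8]
t 4.35 tcp [0.571  0.0858 0.0784] F [ 0.17  0.58 -0.51] open 0.001 toolz [ 1.3e-03  2.0e-04 -1.0e+00] tooly [-0.723  0.691 -0.001]
key shift mm [0.1 0.7 7.8]
m1 shift mm [ 58.5 -33.6   7.8]
m5 shift mm [ 196.5 -114.6    7.7]
```

View pics/wrist3.png

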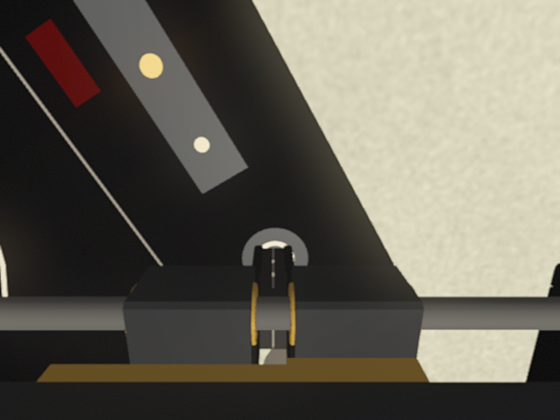

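View pics/scene3.png

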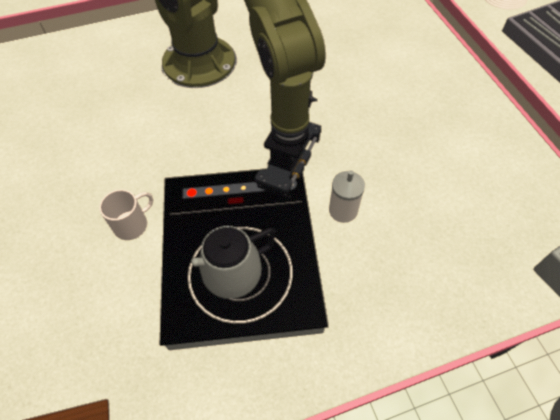

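The fingertips are centred over the key at about (274,255) in the wrist view, and the gripper is clear of the pourer. I'll come down slowly.

drive_tool(targets=[0, 0.0005, 0.002, 0, 0, 0.0005, 0.004, 0, 0, 0.0005, 0.005, 0, 0, 0.0005, 0.006, 0, 0, 0.0005, 0.0065, 0, 0, 0.0005, 0.0065, 0])

```text
time: 5.1
tcp_pos: [0.5706, 0.0861, 0.0718]
orientation: [0.001, -0.393, 0.92, -0.0]
contact_force: [-0.4, -0.2, -0.4]
opening: 0.004
```

drive_tool(targets=[0, 0, 0.0005, 0, 0, 0, 0.001, 0, 0, 0, 0.001, 0])

```text
time: 5.48
tcp_pos: [0.5707, 0.0862, 0.0711]
orientation: [0.001, -0.393, 0.92, -0.0]
contact_force: [-1.0, 0.1, 2.2]
opening: 0.004
```

drive_tool(targets=[0, 0, 0.0005, 0, 0, 0, 0.0005, 0])

```text
time: 5.72
tcp_pos: [0.5707, 0.0862, 0.0711]
orientation: [0.001, -0.393, 0.92, -0.0]
contact_force: [-1.8, -0.6, 5.2]
opening: 0.007
```

drive_tool(targets=[0, 0, 0.0004, 0, 0, 0, 0.0004, 0, 0, 0, 0.0004, 0, 0, 0, 0.0004, 0])

```text
time: 6.22
tcp_pos: [0.5707, 0.0861, 0.0711]
orientation: [0.001, -0.393, 0.92, 0.0]
contact_force: [-2.3, 0.2, 5.8]
opening: 0.004
```

drive_tool(targets=[0, 0, 0.0003, 0, 0, 0, 0.0003, 0, 0, 0, 0.0003, 0, 0, 0, 0.0003, 0, 0, 0, 0.0003, 0, 0, 0, 0.0003, 0])

```text
time: 6.98
tcp_pos: [0.5707, 0.0862, 0.0711]
orientation: [0.001, -0.393, 0.92, 0.0]
contact_force: [-1.9, -0.3, 6.2]
opening: 0.002
```

drive_tool(targets=[0, 0, 0.0003, 0, 0, 0, 0.0003, 0, 0, 0, 0.0003, 0, 0, 0, 0.0003, 0])

```text
time: 7.48
tcp_pos: [0.5707, 0.0862, 0.0711]
orientation: [0.001, -0.393, 0.92, 0.0]
contact_force: [-2.0, 0.2, 5.0]
opening: 0.01
```

drive_tool(targets=[0, 0, 0.0001, 0, 0, 0, 0.0001, 0, 0, 0, 0.0001, 0, 0, 0, 0.0001, 0])

```text
time: 7.98
tcp_pos: [0.5707, 0.0862, 0.0711]
orientation: [0.001, -0.393, 0.92, 0.0]
contact_force: [-1.0, -1.3, 4.8]
opening: 0.006
```

drive_tool(targets=[0, 0, 0.0001, 0, 0, 0, 0.0001, 0, 0, 0, 0.0001, 0, 0, 0, 0.0001, 0, 0, 0, 0.0001, 0, 0, 0, 0.0001, 0])

```text
time: 8.72
tcp_pos: [0.5707, 0.0862, 0.0711]
orientation: [0.001, -0.393, 0.92, 0.0]
contact_force: [-2.3, 0.2, 4.9]
opening: 0.005
```

The key was held for about 3 s at roughly 5 N. Next I lift, go to mark 1 and turn back 60°, which keeps joint 7 away from its limit.

drive_tool(targets=[0, 0, -0.005, 0, 0, 0, -0.02, 0, 0, 0, -0.04, 0, 0.01, -0.006, -0.045, 3, 0.025, -0.015, -0.045, 10, 0.04, -0.023, -0.045, 18, 0.052, -0.03, -0.045, 27, 0.0586, -0.034, -0.045, 36, 0.0586, -0.034, -0.045, 45, 0.0586, -0.034, -0.045, 53, 0.0586, -0.034, -0.045, 58, 0.0586, -0.034, -0.045, 60, 0.0586, -0.034, -0.04, 60, 0.0586, -0.034, -0.025, 60, 0.0586, -0.034, -0.012, 60, 0.0586, -0.034, -0.008, 60, 0.0586, -0.034, -0.008, 60, 0.0586, -0.034, -0.008, 60])

```text
time: 10.98
tcp_pos: [0.5551, 0.0203, 0.0793]
orientation: [0.001, 0.119, 0.993, 0.001]
contact_force: [-0.3, -0.1, -0.5]
opening: 0.007
```

```bash
python3 - <<'E'
from rig import robot
from h import *
c=robot.capture("wrist"); cv2.imwrite(f"pics/wrist4.png",c["frame"])
o=robot.get_obs(); rep(o); print(np.round(o["joints"],2))
E
```

```text
t 11.03 tcp [0.5552 0.0203 0.0794] F [0.64 0.65 0.34] open 0.004 toolz [ 0.0021  0.0011 -1.    ] tooly [0.237 0.971 0.002]
key shift mm [ 0.9 67.7  8.9]
m1 shift mm [ 0.4 -0.1  8.8]
m5 shift mm [  -0.8 -160.1    8.6]
[-0.57  0.26  0.56  1.87 -0.16  1.05  1.38]
```

View pics/wrist4.png

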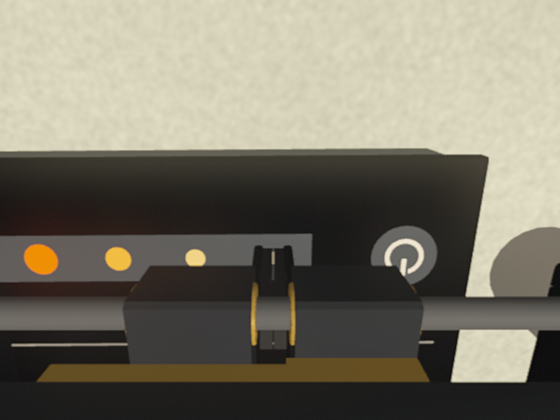

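The tip is at u≈273, and the visible dots (195, 118 and 41, spaced about 77 px) put mark 1 at about 272. The tip is over mark 1 and in line with the dot row.

drive_tool(targets=[0.0004, 0, 0.002, 0, 0.0004, 0, 0.004, 0, 0.0004, 0, 0.0055, 0, 0.0004, 0, 0.0065, 0, 0.0004, 0, 0.007, 0, 0.0004, 0, 0.007, 0])

```text
time: 11.78
tcp_pos: [0.5548, 0.0204, 0.0724]
orientation: [0.001, 0.119, 0.993, 0.001]
contact_force: [-0.1, 0.0, 0.1]
opening: 0.008
```

drive_tool(targets=[0, 0, 0.0004, 0, 0, 0, 0.0008, 0, 0, 0, 0.0012, 0, 0, 0, 0.0014, 0, 0, 0, 0.0014, 0])

```text
time: 12.4
tcp_pos: [0.5548, 0.0204, 0.0711]
orientation: [0.001, 0.119, 0.993, 0.001]
contact_force: [-0.4, 0.6, 0.6]
opening: 0.008
```

drive_tool(targets=[0, 0, 0.0004, 0, 0, 0, 0.0004, 0, 0, 0, 0.0004, 0])

```text
time: 12.78
tcp_pos: [0.5548, 0.0204, 0.0711]
orientation: [0.001, 0.119, 0.993, 0.001]
contact_force: [-2.1, -0.1, 5.9]
opening: 0.004
```

drive_tool(targets=[0, -0.001, 0.0004, 0, 0, -0.003, 0.0004, 0, 0, -0.006, 0.0004, 0, 0, -0.009, 0.0004, 0, -0.0001, -0.012, 0.0004, 0, -0.0001, -0.015, 0.0004, 0])

```text
time: 13.52
tcp_pos: [0.552, 0.006, 0.0711]
orientation: [0.002, 0.119, 0.993, 0.001]
contact_force: [0.2, 3.1, 4.7]
opening: 0.001
```

drive_tool(targets=[0.0004, -0.003, 0.0004, 0, 0.0004, -0.007, 0.0004, 0, 0.0003, -0.011, 0.0004, 0, 0.0003, -0.015, 0.0004, 0, 0.0003, -0.019, 0.0003, 0, 0.0003, -0.023, 0.0003, 0, 0.0003, -0.027, 0.0003, 0, 0.0003, -0.031, 0.0003, 0, 0.0003, -0.035, 0.0003, 0, 0.0003, -0.039, 0.0003, 0])

```text
time: 14.78
tcp_pos: [0.543, -0.0318, 0.0711]
orientation: [0.002, 0.119, 0.993, 0.002]
contact_force: [0.9, 3.3, 5.2]
opening: 0.007
```

drive_tool(targets=[0.0004, -0.004, 0.0004, 0, 0.0004, -0.008, 0.0004, 0, 0.0003, -0.012, 0.0004, 0, 0.0003, -0.016, 0.0003, 0, 0.0003, -0.02, 0.0003, 0, 0.0003, -0.024, 0.0003, 0, 0.0003, -0.028, 0.0003, 0, 0.0003, -0.032, 0.0003, 0, 0.0003, -0.036, 0.0003, 0, 0.0003, -0.04, 0.0003, 0])

```text
time: 16.02
tcp_pos: [0.5336, -0.0703, 0.0711]
orientation: [0.003, 0.119, 0.993, 0.002]
contact_force: [1.3, 3.9, 6.2]
opening: 0.006
```

drive_tool(targets=[0, -0.004, 0.0003, 0, 0, -0.008, 0.0002, 0, 0, -0.012, 0.0002, 0, 0, -0.016, 0.0002, 0, -0.0001, -0.02, 0.0001, 0, -0.0001, -0.024, 0.0001, 0, -0.0001, -0.028, 0.0001, 0, -0.0002, -0.032, 0.0001, 0, -0.0002, -0.036, 0.0001, 0, -0.0002, -0.04, 0.0001, 0])

```text
time: 17.27
tcp_pos: [0.5246, -0.1091, 0.0711]
orientation: [0.003, 0.119, 0.993, 0.002]
contact_force: [1.5, 3.4, 5.1]
opening: 0.006
```

drive_tool(targets=[0.0003, -0.004, 0.0003, 0, 0.0003, -0.008, 0.0003, 0, 0.0003, -0.012, 0.0002, 0, 0.0002, -0.016, 0.0002, 0, 0.0002, -0.02, 0.0002, 0, 0.0002, -0.023, 0.0002, 0, 0.0001, -0.0255, 0.0002, 0, 0.0001, -0.027, 0.0002, 0, 0.0001, -0.027, 0.0002, 0])

```text
time: 18.4
tcp_pos: [0.5184, -0.1353, 0.0711]
orientation: [0.003, 0.12, 0.993, 0.003]
contact_force: [0.8, 2.8, 6.4]
opening: 0.005
```

```bash
python3 - <<'E'
from rig import robot
from h import *
for n in ["wrist","scene","top"]:
    c=robot.capture(n); cv2.imwrite(f"pics/{n}5.png",c["frame"])
o=robot.get_obs(); rep(o); print(np.round(o["joints"],2))
E
```

```text
t 18.55 tcp [ 0.5184 -0.1353  0.0711] F [0.96 2.9  5.93] open 0.007 toolz [ 0.0071  0.0043 -1.    ] tooly [0.237 0.971 0.006]
key shift mm [  2.1 227.6   1.8]
m1 shift mm [  1.6 159.8   1.4]
m5 shift mm [ 0.4 -0.2  0.5]
[-0.37  0.23  0.65  1.93 -0.17  1.02  1.69]
```

View pics/wrist5.png

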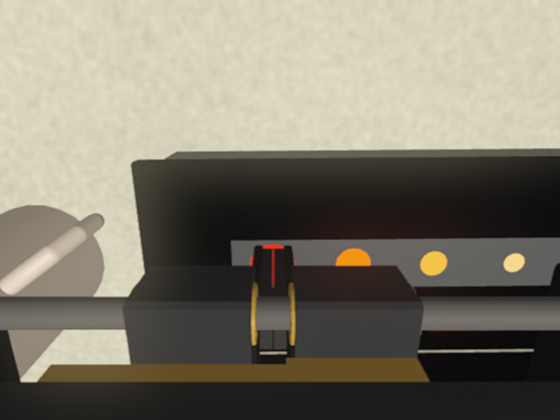

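View pics/scene5.png

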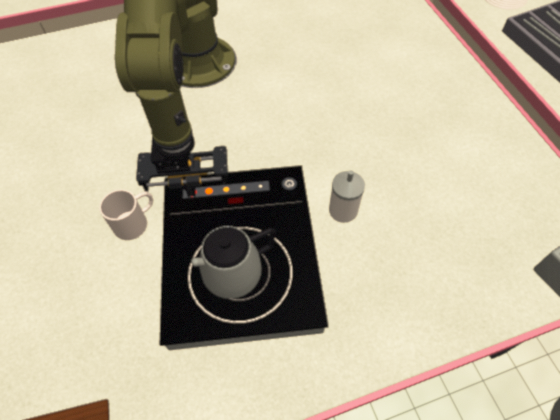

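View pics/top5.png

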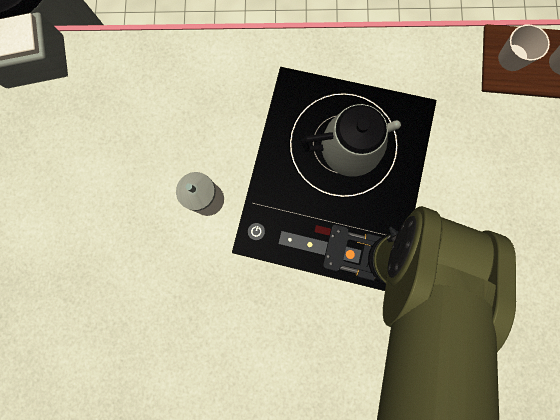

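The fingertips rest on the red dot at about (272,250) in the wrist view. The mug, pot and pourer stand unmoved in the scene and top views. I'll hold briefly, then hand in.

drive_tool(targets=[0, 0, 0.0001, 0, 0, 0, 0.0001, 0, 0, 0, 0.0001, 0, 0, 0, 0.0001, 0, 0, 0, 0.0001, 0, 0, 0, 0.0001, 0, 0, 0, 0.0001, 0, 0, 0, 0.0001, 0])

```text
time: 19.55
tcp_pos: [0.5184, -0.1353, 0.0711]
orientation: [0.003, 0.12, 0.993, 0.003]
contact_force: [-0.2, 1.9, 5.8]
opening: 0.004
```

```bash
python3 - <<'E'
from rig import robot
from h import *
rep(robot.get_obs()); print(robot.close_job())
E
```

```text
t 19.55 tcp [ 0.5184 -0.1353  0.0711] F [-0.25  1.92  5.8 ] open 0.004 toolz [ 0.0071  0.0045 -1.    ] tooly [0.237 0.971 0.006]
key shift mm [  2.1 227.6   1.8]
m1 shift mm [  1.5 159.8   1.4]
m5 shift mm [ 0.3 -0.2  0.5]
the job is handed in; nothing more can be done
None
```

The job is done and handed in at 19.6 s. With the gripper shut, I rested the fingertips on the on-key for about 3 s at roughly 5 N. I then lifted, set them down on the smallest dot and slid along the strip to the largest dot in one run.

- **Slide contact:** every reading at the end of a sliding move showed the tip at the same height, with 4.7–6.4 N upward force. I saw no sign of lifting off or pressing hard.
- **Final pose:** the tip is still on the largest dot, within 0.5 mm of its measured centre, at 5.8 N.
- **Bystanders:** after the slide, the scene and top views showed the pot, mug and pourer where they stood at the start.
- **Disagreements:** the wrist camera placed the controls up to 2 mm from the other two, so I aimed between them. Contact read at a tip height of 71.1 mm instead of 70.6 mm. The tool also tilted about 0.5° during the slide. I took all three as within calibration error or harmless.

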